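# Free the trackball cup, turn it a quarter turn and lift it out level

### The job

The trackball cup has to come out of the control panel for cleaning with its loose red ball still in it: with the tip of the blue screwdriver push the recessed orange catch button in the panel's left side until it snaps fully in, then lay the screwdriver back down flat on the table, clear of the panel. Grip the cup by its two flats, turn it a quarter turn anticlockwise in its mount (yellow pointer from the red mark to the green mark), and lift it straight up about 12 cm. Finish while still holding it there over the mount for me to take, level, still and quarter-turned, the ball in the middle of the dish; keep the cup level and the ball centred all the way, never touch the ball, and leave the other things where they are.

Things in the scene. Friction and masses are not known exactly. Their poses are not given: they have to be found in the camera images.
- panel: Black trackball control panel, 108 (x) x 98 (y) x 42 mm high, fixed on the table. Origin: middle of its underside; x points to its rear, y to its left side (the side with the catch bore), z up. Face plate at z = 42 mm, carrying four flat grey keys along the front edge, a red triangle in front of the cup and a green triangle right of the cup (panel -y), joined by a white arc.
- mount (a point): Middle of the cup's mount on the panel's face plate (panel frame 8, 0, 42 mm), axes as the panel's. The mount is a round bayonet socket with about 1.7 mm play: the cup's lugs are trapped under the face plate until it is turned 73 degrees or more anticlockwise (seen from above); a stop ends the turn at about 100 degrees. Before that it can lift only 1 mm.
- bore_mouth (a point): Centre of the mouth of the catch bore in the panel's left side (panel frame 8, 49, 25 mm): a level round hole, 16 mm wide with a yellow ring, running along the panel's -y. The orange button face, 12 mm wide, lies 5 mm inside the mouth; pressed in fully it lies 12 mm inside.
- catch_face (a point): Middle of the orange catch button's outer face. The button moves along the panel's -y when pushed.
- catch (a joint): Travel of the catch button in m: 0 out (cup locked against turning), 0.007 fully in (cup free to turn). An over-centre spring resists with about 5 N at first, less further in; past half travel the button snaps in by itself and stays in.
- cup: Grey ball cup in the mount. Origin: middle of its flange's underside, on its axis; seated it lies at the mount with axes as the panel's. Black round flange 72 mm wide, 3 mm thick; above it the grip part up to z = 20 mm, 62 mm wide with two parallel flats 54 mm apart (facing the cup's +y and -y, 31 mm long). Yellow pointer on the rim at the cup's -x. Foot with lugs 10 mm below. 0.07 to 0.12 kg.
- seat (a point): Point on the cup's axis where the ball's centre lies when it is centred, 28 mm above the cup's origin. The dish is 49 mm wide and 9 mm deep; its middle (24 mm wide) slopes only 10 degrees, so more than 10 degrees of tilt or a jerk sends the ball off.
- ball: Loose red ball, 34 mm diameter, in the dish; origin at its centre (its axes mean nothing). Its top stands 45 mm above the mount. 0.035 kg.
- screwdriver: Blue-handled screwdriver lying on the table, 207 mm long, 0.09 kg. Origin: under the middle of its length, at table height; its y axis runs from tip to handle end. Handle 28 mm thick from y = -4 to 102 mm, axis 14 mm above the origin; steel shaft 6.4 mm thick. Grip the handle at y = 40 to 60 mm; further forward it tapers and tips in the fingers.
- driver_tip (a point): Tip of the screwdriver's shaft, on its axis (screwdriver frame 0, -104, 14 mm).
- driver_handle (a point): Middle of the handle, on the axis (screwdriver frame 0, 50, 14 mm); 14 mm above the table when it lies flat.
- pvc_tape: Roll of black tape lying flat, 64 mm wide, 19 mm high; bystander behind the panel. Origin under its middle.
- card_case: Flat grey card case, 55 x 85 x 12 mm; bystander right of the panel. Origin under its middle.
- mug: White mug, 82 x 118 x 100 mm high; bystander further right. Origin under its middle.
- spring_clamp: Orange spring clamp lying flat, 63 x 106 x 17 mm; bystander on the right. Origin under its middle.
- rack_corner (a point): Foot of the near corner of the big black equipment rack case, 0.31 m high, that stands on the table behind the work; a fixed landmark to keep arm and gripper clear of. Seen from above, the case's open front runs from here back to the left to x 0.83, y 0.41 m (world), its right side back to the right to x 0.94, y -0.38.

How it is judged:
By the outcome, as a careful person would: the job done as asked, in the order asked, and still so for the second after the job is handed in, while the arm keeps its last pose, push and grip.
It also fails if it takes over 67 s, if anything falls off the work surface, if the arm or the gripper's body presses on something with over 40 N, if the wrist force passes 120 N, or if a joint passes its speed limit or range.

### The arm

A 7-joint arm with a two-finger parallel gripper is mounted at the origin on a cart in front of the work surface, level with it; the furniture and walls round the work are solid. World frame = base frame: x ahead of the robot, y to its left, z up, the work surface at z = 0. Lengths are in m, angles in rad, forces in N, time in s.
With the tool pointing down it reaches from about 0.4 to 0.85 m from the base axis. Payload 10.4 kg.
Tool frame: the origin (TCP) lies between the finger pads; the fingertips stand 25 mm ahead of it and the grasp point (between the pads) lies 6 mm ahead of it; z points along the fingers, y is the line along which they close (so a half turn about z gives the same grasp; the last joint's range is limited). The gripper opens to 85 mm and grips with 20 to 120 N. Pads are 22 mm wide; open, the fingers measure 114 mm over their backs; the gripper's body (76 mm by 85 mm) begins 54 mm behind the grasp point. The pads swing forward as they close: fully open they stand 13 mm farther back than shut.
Start: joints at [-1.191, 0.332, -0.065, 1.46, 0.022, 1.35, -0.088], TCP at [0.245, 0.575, 0.256] pointing down, gripper open.
Joint ranges: [-2.6, 2.6], [-0.5, 2.12], [-1.47, 1.34], [0.16, 2.42], [-1.27, 4.41], [0.06, 2.06], [-2.6, 2.6]. Speed limits (rad/s): [2.22, 2.22, 2.79, 2.79, 3.14, 3.14, 3.14].

### API

Orientations are given as a unit quaternion [x, y, z, w].
In Python, from cell import ctrl, capture, find_in, regions_of, landmark_of gives the robot as it stands.
- The arm moves only by the shell command python3 -m jog 'ROWS' [FORCE]. ROWS is JSON, a list that holds one entry, the list of rows, each a list of 7 numbers: the shift along the tool's x, y, z scaled (see below), then the turn, a rotation vector about the tool's x, y, z scaled (see below), then the closure, from 0 (fully open) to 1 (shut). A call has 1 to 12 rows; each row is the pose to reach, as a shift and turn from the pose commanded when the call began, along the tool's axes at that moment; what a row does not reach only later rows make up. The controller multiplies each number of a shift by 0.1 m and each number of a turn by 0.5 rad. A row lasts 1/8 s, in which the tool goes at most 62.5 mm and 10.7 degrees, less where a joint would pass 70% of its speed; a pose out of reach is approached as far as the arm can. A call with a number of a shift or a turn outside -1 to 1 is refused whole. A call with a gripper value outside its range is refused whole. The fingers move at their own pace and stop on an object; FORCE is the grip in N (left out, the last holds). Time passes only in rows, so rows that repeat a pose let the fingers close. It gives the time, the measured TCP pose, the force, the opening and the grip force at its end, in the units of the state.
- ctrl.observe(): the state, without advancing time (a new reading comes with each control period).
- capture(name): name is "side" or "top"; returns a dict with "img" (400x640x3 uint8, red, green, blue), "mtx" (3x3 intrinsics, pixels), "dist" ([k1, k2, p1, p2, k3] as OpenCV has them; the pictures are not rectified), "origin" and "attitude" of the camera in the world. Camera axes: x right, y down, z forward; pixel columns grow to the right and rows downward; lengths in m; the calibration is good to about 2 mm. A picture is of the moment at which its call begins. There is no depth.
- ctrl.finish_job(): hands the job in; it is judged then, once.
Trained networks look in a picture, given as the dict that the camera call returned (one of the last four; its "shot" number tells which), for a name from the list of things; names that differ only in an ending like _2 or _b are one class to them, and where a whole thing is asked for, a point or a joint stands for the part that bears it (a point fixed in the world has none). Each returns a list of dicts, best first, with "confidence" (0 to 1); they miss things now and then, are a little off and sometimes report something else, mostly with a low value. They report only what shows in the picture. A call takes as long as a camera call.
- find_in(thing, picture): "centre" ([row, column] as shares, 0 to 1, of the picture: columns of its width, rows of its height, amid what is visible of it).
- regions_of(thing, picture): "mask" (400x640 bool, what is visible of it) and "centre" ([row, column] as shares, 0 to 1, of the picture: columns of its width, rows of its height, amid what is visible of it).
- landmark_of(thing, picture): "centre" ([row, column] as shares, 0 to 1, of the picture: columns of its width, rows of its height: a listed point, or the origin of a listed thing).
The state is a dict: "time_s": time; "joint_pos": joint angles; "qd": joint speeds; "effort": joint torques, N m; "tool_pos": TCP position; "tcp_rot": TCP orientation; "force": force on the tool from outside, world axes, zero at the start; "ft_torque": the same for the moment, N m; "grip_width": opening from 0.0 (shut) to 1.0 (fully open); "grasp_force": force on a finger pad.
Only numpy, scipy, OpenCV 4.12 (cv2) and the standard library are available. Lean on these libraries where they do the work, as an engineer would, in place of code of your own. Each camera call takes 0.05 s, during which the arm holds its last target. There are 200 camera calls.

## Working session

There is one attempt and no reset: what is moved stays moved. The work goes in short steps, Python scripts to look and compute and a shell command to move; the robot and the scene stay as the last step left them, time stands still between calls to the robot, and variables do not carry over. Pictures are saved under pics/ and viewed, at most 12 in all, crops included, and the job is handed in when it is done.

```bash
ls; mkdir -p pics; cat > h.py <<'E'
import numpy as np, cv2
from scipy.spatial.transform import Rotation as R
from cell import ctrl, capture, find_in, regions_of, landmark_of
def rot(a):
    a=np.array(a,float)
    return R.from_quat(a) if a.size==4 else R.from_matrix(a)
def ray(c,cen):
    p=np.array([[[cen[1]*640,cen[0]*400]]],float)
    u=cv2.undistortPoints(p,np.array(c["mtx"],float),np.array(c["dist"],float))[0,0]
    d=rot(c["attitude"]).apply([u[0],u[1],1]); return np.array(c["origin"],float),d
def onz(c,cen,z):
    o,d=ray(c,cen); return o+d*(z-o[2])/d[2]
def tri(rs):
    A=0;b=0
    for o,d in rs:
        d=d/np.linalg.norm(d);P=np.eye(3)-np.outer(d,d);A=A+P;b=b+P@o
    x=np.linalg.solve(A,b)
    return x,[round(1e3*np.linalg.norm(np.cross(d/np.linalg.norm(d),x-o)),1) for o,d in rs]
def proj(c,p):
    r=rot(c["attitude"]).inv(); t=-r.apply(c["origin"])
    return cv2.projectPoints(np.array(p,float).reshape(-1,3),r.as_rotvec(),t,np.array(c["mtx"],float),np.array(c["dist"],float))[0][:,0]
E
cat > m.py <<'E'
from h import *
np.set_printoptions(precision=4,suppress=True)
cs={n:capture(n) for n in("side","top")}
for n,c in cs.items():
    cv2.imwrite(f"pics/{n}0.png",c["img"][:,:,::-1]); print(n,c["origin"],c["attitude"],np.array(c["mtx"]).ravel())
for t in "panel mount bore_mouth catch_face cup seat ball screwdriver driver_tip driver_handle pvc_tape card_case mug spring_clamp rack_corner".split():
    rs=[]
    for n,c in cs.items():
        l=landmark_of(t,c)
        if l: rs.append(ray(c,l[0]["centre"])); print(t,n,[round(l[0]["centre"][1]*640),round(l[0]["centre"][0]*400)],round(l[0]["confidence"],2),end=" ")
    if len(rs)==2: print(*tri(rs))
    else: print()
print(ctrl.observe())
E
python3 m.py
```

```text
pics
side [0.2261 1.2298 0.5344] [-0.1071  0.8103 -0.5731  0.0593] [466.8465   0.     317.2193   0.     466.8465 196.2525   0.       0.
   1.    ]
top [0.4212 0.0268 1.2299] [-0.6951  0.7168 -0.027   0.0473] [454.2001   0.     319.1163   0.     454.2001 198.5435   0.       0.
   1.    ]
panel side [313, 244] 0.72 panel top [284, 222] 0.72 [0.4901 0.1569 0.0075] [np.float64(0.2), np.float64(0.2)]
mount side [315, 231] 0.62 mount top [282, 220] 0.85 [0.4888 0.1572 0.0452] [np.float64(3.7), np.float64(3.7)]
bore_mouth side [317, 246] 0.77 bore_mouth top [265, 225] 0.58 [0.4756 0.2046 0.0272] [np.float64(6.5), np.float64(6.5)]

cup side [313, 233] 0.83 cup top [280, 217] 0.87 [0.4955 0.1621 0.0424] [np.float64(5.8), np.float64(5.8)]
seat side [312, 222] 0.78 seat top [278, 221] 0.84 [0.4906 0.1652 0.0735] [np.float64(0.7), np.float64(0.7)]
ball side [311, 220] 0.49 ball top [282, 216] 0.55 [0.4993 0.1529 0.0721] [np.float64(2.5), np.float64(2.5)]
screwdriver side [267, 281] 0.72 screwdriver top [210, 204] 0.64 [0.5457 0.3608 0.0009] [np.float64(1.0), np.float64(1.0)]
driver_tip side [246
[... 566 characters left out ...]
loat64(6.3)]
spring_clamp side [336, 222] 0.52 spring_clamp top [430, 181] 0.64 [ 0.5598 -0.2739 -0.1059] [np.float64(45.7), np.float64(45.7)]
rack_corner side [334, 212] 0.93 
{'time_s': 1.6, 'joint_pos': array([-1.1906,  0.3322, -0.0647,  1.4601,  0.0216,  1.3499, -0.0885]), 'qd': array([ 0.0021, -0.0024, -0.0001,  0.0004,  0.0009,  0.0006,  0.0001]), 'effort': array([  0.0006, -62.5224,   0.0492, -39.1825,   0.0164,   0.0019,
         0.    ]), 'tool_pos': array([0.245 , 0.575 , 0.2563]), 'tcp_rot': array([ 0.2   ,  0.9798,  0.    , -0.    ]), 'force': array([ 0.1037,  0.6299, -0.3462]), 'ft_torque': array([-0.0273,  0.0107, -0.0055]), 'grasp_force': 0.0, 'grip_width': 0.9980973562120661}
```

```bash
python3 - <<'E'
import cv2,numpy as np
t=cv2.imread("pics/top0.png")[155:275,180:340];s=cv2.imread("pics/side0.png")[190:310,210:370]
cv2.imwrite("pics/crops0.png",np.hstack([cv2.resize(x,None,fx=2.5*1,fy=2.5,interpolation=cv2.INTER_CUBIC) for x in(t,s)]))
t=cv2.resize(t,None,fx=5,fy=5,interpolation=cv2.INTER_CUBIC);cv2.imwrite("pics/t0.png",t)
s=cv2.resize(s,None,fx=5,fy=5,interpolation=cv2.INTER_CUBIC);cv2.imwrite("pics/s0.png",s)
E
```

```text
(no output)
```

View pics/t0.png

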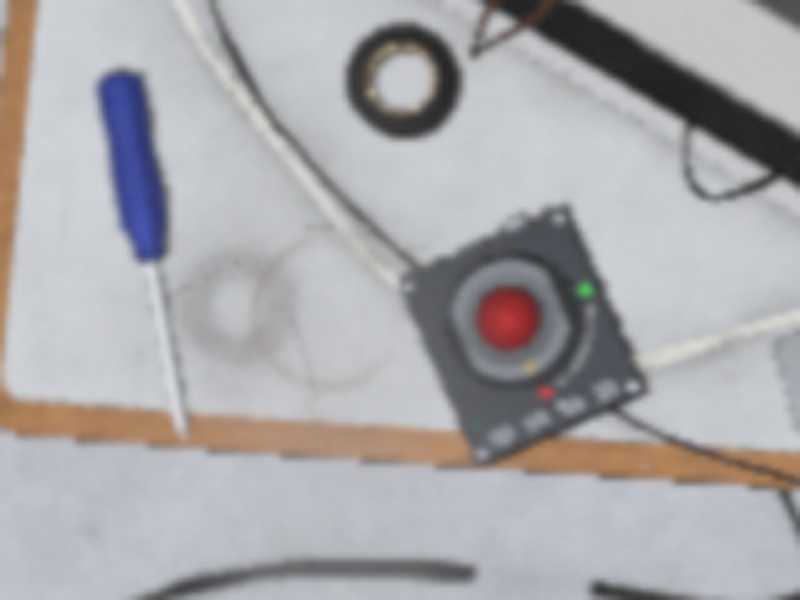

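View pics/s0.png

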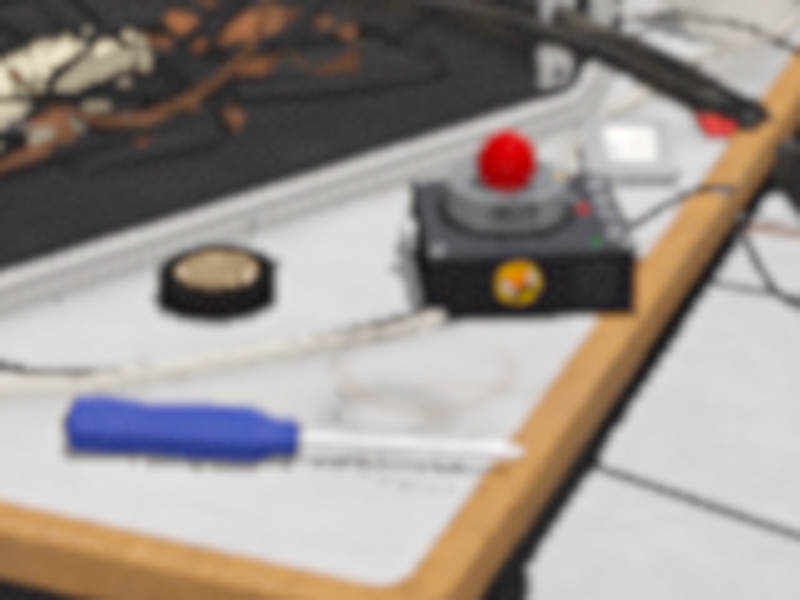

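Top crop: screwdriver tip at (183,433) and handle end at (122,72). Panel corners are at (405,287), (567,208), (648,385) and (485,463), and the ball is at (508,320). Side crop: bore at (518,283), ball at (507,160), screwdriver tip at (522,452). Next I'll fit the poses to these points.

```bash
cat > fit.py <<'E'
from h import *
from scipy.optimize import least_squares
np.set_printoptions(precision=4,suppress=True)
cs={n:capture(n) for n in("side","top")}
off={"top":(180,155),"side":(210,190)}
def px(n,c): return (np.array(c)+.5)/5-.5+off[n]
def fit(pts,x0):
    def pos(x,p): return R.from_euler("z",x[2]).apply(np.array(p)/1e3)+[x[0],x[1],0]
    def f(x): return np.concatenate([proj(cs[n],pos(x,p))[0]-px(n,c) for n,c,p in pts])
    s=least_squares(f,x0,loss="soft_l1");print(s.x,np.degrees(s.x[2]));print(f(s.x).reshape(-1,2).round(1).tolist());return s.x,pos
T,S="top","side"
x,pos=fit([(T,(405,287),(54,49,42)),(T,(567,208),(54,-49,42)),(T,(648,385),(-54,-49,42)),(T,(485,463),(-54,49,42)),(T,(508,320),(8,0,70)),(S,(507,160),(8,0,70)),(S,(518,283),(8,49,25)),(S,(632,312),(-54,49,0)),(S,(632,247),(-54,49,42))],[.49,.157,.4])
print("mount",pos(x,(8,0,42)),"bore",pos(x,(8,49,25)))
y,_=fit([(T,(183,433),(0,-104,14)),(T,(122,72),(0,103,14)),(S,(522,452),(0,-104,14)),(S,(68,425),(0,103,14))],[.54,.36,-1.4])
for p in [(0,50,14),(0,-104,14),(0,103,14)]: print(pos(y,p))
for c in [(10,400),(180,435),(480,462),(20,30)]: print("table",onz(cs[T],px(T,c)[::-1]/[400,640],0))
E
python3 fit.py
```

```text
[0.4904 0.1523 0.4016] 23.009849340114418
[[-1.5, -1.6], [-0.2, -1.4], [0.6, 0.5], [-0.8, 0.5], [0.7, -0.9], [-0.2, -0.2], [0.0, -0.7], [1.1, 1.3], [1.8, -0.7]]
mount [0.4978 0.1554 0.042 ] bore [0.4786 0.2005 0.025 ]
[ 0.542   0.3594 -1.4073] -80.63027574031382
[[-0.4, 1.4], [-0.6, -0.5], [0.3, -1.2], [-0.4, -1.8]]
[0.5914 0.3675 0.014 ]
[0.4394 0.3425 0.014 ]
[0.6437 0.3762 0.014 ]
table [0.464  0.4422 0.    ]
table [0.4424 0.3467 0.    ]
table [0.4236 0.1819 0.    ]
table [0.6708 0.4371 0.    ]
```

```bash
cat > plan.py <<'E'
# plan(x,y,z,yaw_deg of tool y) from current pose, N calls: prints scaled shift/turn per call
from h import *
import sys
def plan(x,y,z,yaw,n,start=None):
    o=ctrl.observe(); p=np.array(o["tool_pos"]); r=R.from_quat(o["tcp_rot"])
    yv=r.apply([0,1,0]); y0=np.degrees(np.arctan2(yv[1],yv[0])); tilt=np.degrees(np.arccos(-r.apply([0,0,1])[2]))
    print("now",p.round(4),"yaw",y0.round(2),"tilt",tilt.round(2),"q",np.round(o["joint_pos"],2),"F",np.round(o["force"],1),"w",round(o["grip_width"],3),"gf",o["grasp_force"],"t",round(o["time_s"],2))
    if x is None: return
    dy=yaw-y0; T=np.array([x,y,z])
    # rotation about tool z (down) = -dy total; final orientation exactly down
    for i in range(n):
        d=(T-p)/n; yy=np.radians(y0+dy*i/n); ex=np.array([-np.sin(yy),np.cos(yy),0]); ey=np.array([np.cos(yy),np.sin(yy),0])
        print(np.round([d@ex/.1,d@ey/.1,-d[2]/.1,0,0,-np.radians(dy/n)/.5],3).tolist())
if __name__=="__main__":
    a=[float(v) for v in sys.argv[1:]]
    plan(*(a[:4]+[int(a[4])])) if a else plan(*[None]*5)
E
python3 plan.py 0.591 0.3675 0.10 -80.6 6
```

```text
now [0.245  0.575  0.2563] yaw 66.92 tilt 0.0 q [-1.19  0.33 -0.06  1.46  0.02  1.35 -0.09] F [ 0.9  0.3 -0.8] w 0.999 gf 0.0 t 1.7
[-0.666, -0.092, 0.261, 0.0, 0.0, 0.858]
[-0.644, 0.193, 0.261, 0.0, 0.0, 0.858]
[-0.505, 0.444, 0.261, 0.0, 0.0, 0.858]
[-0.275, 0.614, 0.261, 0.0, 0.0, 0.858]
[0.006, 0.672, 0.261, 0.0, 0.0, 0.858]
[0.285, 0.609, 0.261, 0.0, 0.0, 0.858]
```

```bash
python3 -m jog '[[[-0.222,-0.031,0.087,0,0,0.286,0],[-0.444,-0.061,0.174,0,0,0.572,0],[-0.666,-0.092,0.261,0,0,0.858,0]]]' && python3 -m jog '[[[-0.215,0.064,0.087,0,0,0.286,0],[-0.43,0.129,0.174,0,0,0.572,0],[-0.644,0.193,0.261,0,0,0.858,0],[-0.644,0.193,0.261,0,0,0.858,0]]]'; python3 plan.py 0.591 0.3675 0.10 -80.6 4
```

```text
time_s: 2.08
tool_pos: [0.3032, 0.5401, 0.23]
tcp_rot: [0.406, 0.914, 0.0, 0.0]
force: [-0.4, -0.3, -0.3]
grip_width: 1.001
grasp_force: 0.0
time_s: 2.58
tool_pos: [0.3618, 0.5044, 0.2035]
tcp_rot: [0.591, 0.807, -0.001, 0.001]
force: [0.1, -0.3, -0.2]
grip_width: 1.005
grasp_force: 0.0
now [0.3618 0.5044 0.2035] yaw 17.59 tilt 0.09 q [-1.11  0.35  0.12  1.55 -0.04  1.24 -0.69] F [ 0.1 -0.3 -0.2] w 1.005 gf 0.0 t 2.58
[-0.499, 0.443, 0.259, 0.0, 0.0, 0.857]
[-0.27, 0.61, 0.259, 0.0, 0.0, 0.857]
[0.008, 0.667, 0.259, 0.0, 0.0, 0.857]
[0.284, 0.604, 0.259, 0.0, 0.0, 0.857]
```

```bash
python3 -m jog '[[[-0.166,0.148,0.086,0,0,0.286,0],[-0.333,0.295,0.173,0,0,0.571,0],[-0.499,0.443,0.259,0,0,0.857,0]]]' >/dev/null && python3 -m jog '[[[-0.09,0.203,0.086,0,0,0.286,0],[-0.18,0.407,0.173,0,0,0.571,0],[-0.27,0.61,0.259,0,0,0.857,0]]]' >/dev/null; python3 -m jog '[[[0.003,0.222,0.086,0,0,0.286,0],[0.005,0.445,0.173,0,0,0.571,0],[0.008,0.667,0.259,0,0,0.857,0]]]' >/dev/null;  python3 -m jog '[[[0.095,0.201,0.086,0,0,0.286,0],[0.19,0.403,0.173,0,0,0.571,0],[0.284,0.604,0.259,0,0,0.857,0],[0.284,0.604,0.259,0,0,0.857,0]]]'; cat > shot.py <<'E'
# shot.py cam x y name : crop centred on world point(px computed), scale
from h import *
import sys
n,name=sys.argv[1],sys.argv[2]; P=[float(v) for v in sys.argv[3:6]]; w=int(sys.argv[6]) if len(sys.argv)>6 else 120
c=capture(n); u,v=proj(c,P)[0].astype(int); x0,y0=max(0,u-w//2),max(0,v-w*3//8)
im=c["img"][y0:y0+w*3//4,x0:x0+w,::-1]; s=800/w
cv2.imwrite(f"pics/{name}.png",cv2.resize(im,None,fx=s*.999,fy=s*.999,interpolation=cv2.INTER_CUBIC)); print("origin px",x0,y0,"scale",s)
E
python3 plan.py 0.591 0.3675 0.027 -80.6 1
```

```text
time_s: 4.2
tool_pos: [0.5902, 0.3692, 0.0999]
tcp_rot: [0.996, 0.084, -0.0, 0.0]
force: [-0.2, -0.7, 0.3]
grip_width: 1.001
grasp_force: 0.0
now [0.5902 0.3692 0.0999] yaw -80.39 tilt 0.07 q [-0.95  0.64  0.47  1.44 -0.3   1.14 -1.83] F [-0.2 -0.7  0.3] w 1.001 gf 0.0 t 4.2
[0.005, 0.018, 0.729, 0.0, 0.0, 0.007]
```

```bash
python3 -m jog '[[[0.005,0.018,0.24,0,0,0.007,0],[0.005,0.018,0.48,0,0,0.007,0],[0.005,0.018,0.65,0,0,0.007,0],[0.005,0.018,0.72,0,0,0.007,0],[0.005,0.018,0.72,0,0,0.007,0]]]' && python3 -m jog '[[[0,0,0,0,0,0,0.3],[0,0,0,0,0,0,0.5],[0,0,0,0,0,0,0.7],[0,0,0,0,0,0,0.9],[0,0,0,0,0,0,1],[0,0,0,0,0,0,1],[0,0,0,0,0,0,1],[0,0,0,0,0,0,1]]]' 60; python3 shot.py side g1 0.56 0.36 0.02 130
```

```text
time_s: 4.82
tool_pos: [0.5904, 0.3684, 0.0286]
tcp_rot: [0.997, 0.082, -0.0, -0.0]
force: [-0.5, 0.7, 0.2]
grip_width: 0.999
grasp_force: 0.0
time_s: 5.82
tool_pos: [0.591, 0.3682, 0.0291]
tcp_rot: [0.997, 0.082, 0.0, -0.0]
force: [-0.9, 0.1, 5.1]
grip_width: 0.288
grasp_force: 59.5
origin px 195 224 scale 6.153846153846154
```

View pics/g1.png

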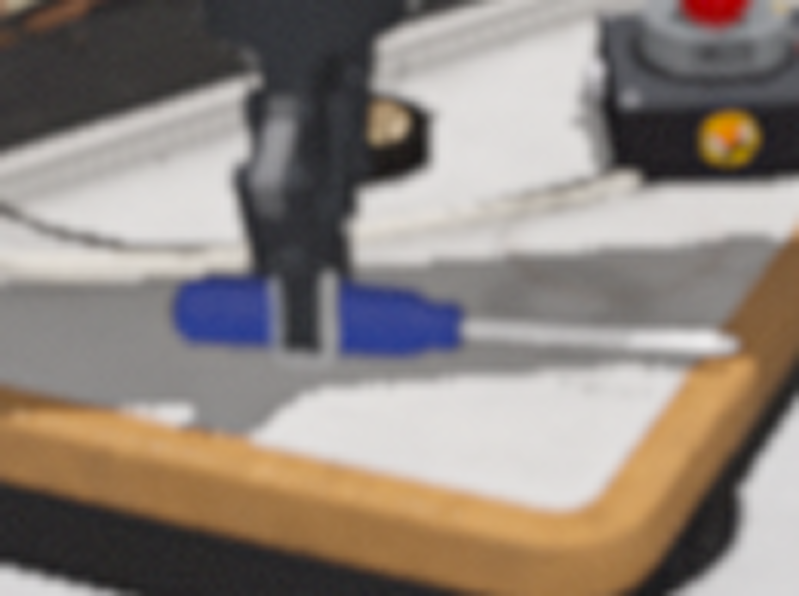

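```bash
python3 -m jog '[[[0,0,-0.1,0,0,0,1],[0,0,-0.3,0,0,0,1],[0,0,-0.5,0,0,0,1],[0,0,-0.6,0,0,0,1],[0,0,-0.6,0,0,0,1]]]'; python3 plan.py 0.407 0.370 0.085 23 4
```

```text
time_s: 6.5
tool_pos: [0.5911, 0.3684, 0.0898]
tcp_rot: [0.997, 0.082, 0.001, -0.001]
force: [0.5, 0.6, -0.9]
grip_width: 0.287
grasp_force: 59.0
now [0.5911 0.3684 0.0898] yaw -80.64 tilt 0.11 q [-0.95  0.65  0.47  1.45 -0.31  1.12 -1.83] F [ 0.5  0.6 -0.9] w 0.287 gf 59.0361287095584 t 6.5
[-0.453, -0.079, 0.012, 0.0, 0.0, -0.904]
[-0.373, -0.269, 0.012, 0.0, 0.0, -0.904]
[-0.218, -0.405, 0.012, 0.0, 0.0, -0.904]
[-0.019, -0.46, 0.012, 0.0, 0.0, -0.904]
```

```bash
python3 -m jog '[[[-0.15,-0.026,0.004,0,0,-0.3,1],[-0.3,-0.053,0.008,0,0,-0.6,1],[-0.453,-0.079,0.012,0,0,-0.904,1]]]' >/dev/null; python3 -m jog '[[[-0.125,-0.09,0.004,0,0,-0.3,1],[-0.25,-0.18,0.008,0,0,-0.6,1],[-0.373,-0.269,0.012,0,0,-0.904,1]]]' >/dev/null; python3 -m jog '[[[-0.073,-0.135,0.004,0,0,-0.3,1],[-0.145,-0.27,0.008,0,0,-0.6,1],[-0.218,-0.405,0.012,0,0,-0.904,1]]]' >/dev/null; python3 -m jog '[[[-0.006,-0.153,0.004,0,0,-0.3,1],[-0.012,-0.306,0.008,0,0,-0.6,1],[-0.019,-0.46,0.012,0,0,-0.904,1],[-0.019,-0.46,0.012,0,0,-0.904,1]]]' ; python3 plan.py 0.407 0.370 0.040 23 1;python3 - <<'E'
from h import *
cs={n:capture(n) for n in("side","top")}
for t in["driver_tip","bore_mouth","driver_handle","catch_face"]:
    rs=[]
    for n,c in cs.items():
        l=landmark_of(t,c)
        if l: rs.append(ray(c,l[0]["centre"])); print(t,n,l[0]["centre"][1]*640,l[0]["centre"][0]*400,round(l[0]["confidence"],2))
    if len(rs)==2: print(*tri(rs))
def crop(c,P,w,W):
    u,v=proj(c,P)[0].astype(int);print(u-w//2,v-w//2);im=c["img"][v-w//2:v+w//2,u-w//2:u+w//2,::-1];return cv2.resize(im,(W,W),interpolation=cv2.INTER_CUBIC)
P=[0.462,0.235,0.05]
cv2.imwrite("pics/b1.png",np.hstack([crop(cs["top"],P,80,400),crop(cs["side"],P,80,400)]))
E
```

```text
time_s: 8.12
tool_pos: [0.4055, 0.3698, 0.0832]
tcp_rot: [0.552, 0.834, -0.001, -0.0]
force: [0.2, 0.2, -1.5]
grip_width: 0.288
grasp_force: 59.0
now [0.4055 0.3698 0.0832] yaw 22.97 tilt 0.07 q [-0.91  0.33  0.1   1.86 -0.04  0.96 -0.39] F [ 0.2  0.2 -1.5] w 0.288 gf 59.04000863665715 t 8.12
[-0.004, 0.014, 0.432, 0.0, 0.0, -0.001]
driver_tip side 313.408 217.72 0.16
driver_tip top 257.28000000000003 229.8 0.84
[0.47176391 0.2145159  0.10596107] [np.float64(4.7), np.float64(4.7)]
bore_mouth side 313.984 243.6 0.89
bore_mouth top 267.00800000000004 225.68 0.72
[0.47881268 0.19952728 0.02993024] [np.float64(1.7), np.float64(1.7)]
driver_handle side 326.08 263.72 0.82
driver_handle top 199.872 256.12 0.54
[0.40641503 0.37038234 0.07076948] [np.float64(1.6), np.float64(1.6)]
212 192
276 202
```

View pics/b1.png

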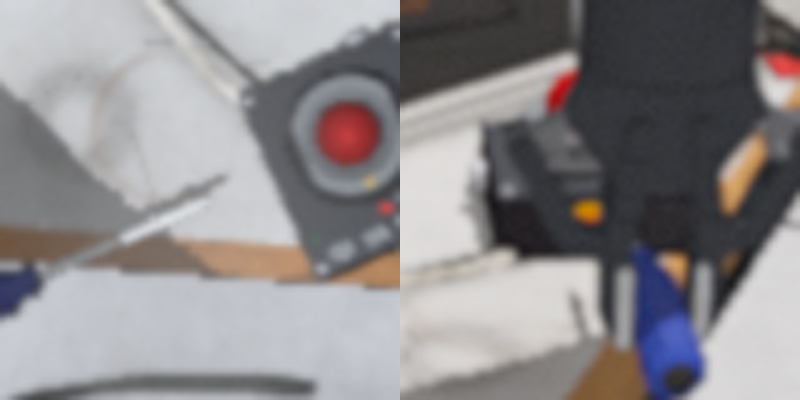

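```bash
python3 - <<'E'
from h import *
c={n:capture(n) for n in("side","top")}
for z in(.06,.069,.078):
  print(z,[onz(c["top"],((192+y/5-.4)/400,(212+x/5-.4)/640),z)[:2].round(4) for x,y in((222,180),(45,279))], onz(c["side"],(277.2/400,331.6/640),z).round(4))
print("exp end px",proj(c["side"],[.3848,.4186,.069]), "exp tip px top",(proj(c["top"],[.4655,.2283,.069])-[212,192])*5, "bore top px", (proj(c["top"],[.4786,.2005,.025])-[212,192])*5,(proj(c["side"],[.4786,.2005,.025])-[276,202])*5+[400,0])
print((proj(c["top"],[[.4786,.2005,.042],[.5029,.1903,.042],[.4543,.2109,.042]])-[212,192])*5)
E
```

```text
0.06 [array([0.4749, 0.2244]), array([0.426, 0.318])] [0.3883 0.4043 0.06  ]
0.069 [array([0.4744, 0.2228]), array([0.426 , 0.3158])] [0.3852 0.4199 0.069 ]
0.078 [array([0.474 , 0.2213]), array([0.426 , 0.3136])] [0.3822 0.4356 0.078 ]
exp end px [[331.95200221 276.9115452 ]] exp tip px top [[209.76656891 195.70374474]] bore top px [[275.30070097 172.39820347]] [[586.21634036 217.38603205]]
[[270.64307898 170.99375347]
 [289.04915676 124.28640342]
 [251.83545526 217.82997943]]
```

```bash
python3 -m jog '[[[0,0,0.15,0,0,0,1],[0,0,0.3,0,0,0,1],[0,0,0.42,0,0,0,1],[0,0,0.42,0,0,0,1],[0,0,0.42,0,0,0,1]]]';python3 plan.py; python3 - <<'E'
from h import *
c=capture("top");u,v=230,200
im=cv2.resize(c["img"][v:v+60,u:u+80,::-1],(800,600),interpolation=cv2.INTER_CUBIC)
def dot(P,col):
    q=(proj(c,P)-[u,v]+.5)*10; print(q.round(0).tolist())
    for a in q: cv2.circle(im,tuple(int(i) for i in a),3,col,-1)
d=np.array([.3907,-.9205,0]);o=ctrl.observe();t=np.array(o["tool_pos"])+[0,0,-.015]
dot([t+d*k for k in(.08,.1,.12,.1537)],(0,255,0))
X=np.array([.9205,.3907,0]);B=np.array([.4786,.2005,.042])
dot([B-.062*X,B,B+.046*X],(0,0,255)); dot([B-[0,0,.017]+d*-.02],(255,0,255))
cv2.imwrite("pics/b2.png",im)
E
```

```text
time_s: 9.35
tool_pos: [0.4068, 0.3699, 0.0419]
tcp_rot: [0.552, 0.834, 0.0, 0.0]
force: [0.4, 0.1, -1.0]
grip_width: 0.283
grasp_force: 59.1
now [0.4068 0.3699 0.0419] yaw 22.94 tilt 0.02 q [-0.9   0.39  0.09  1.88 -0.05  0.88 -0.38] F [ 0.4  0.1 -1. ] w 0.283 gf 59.052199283614755 t 9.35
[[20.0, 431.0], [88.0, 400.0], [156.0, 369.0], [271.0, 316.0]]
[[462.0, 482.0], [366.0, 267.0], [296.0, 109.0]]
[[308.0, 301.0]]
```

View pics/b2.png

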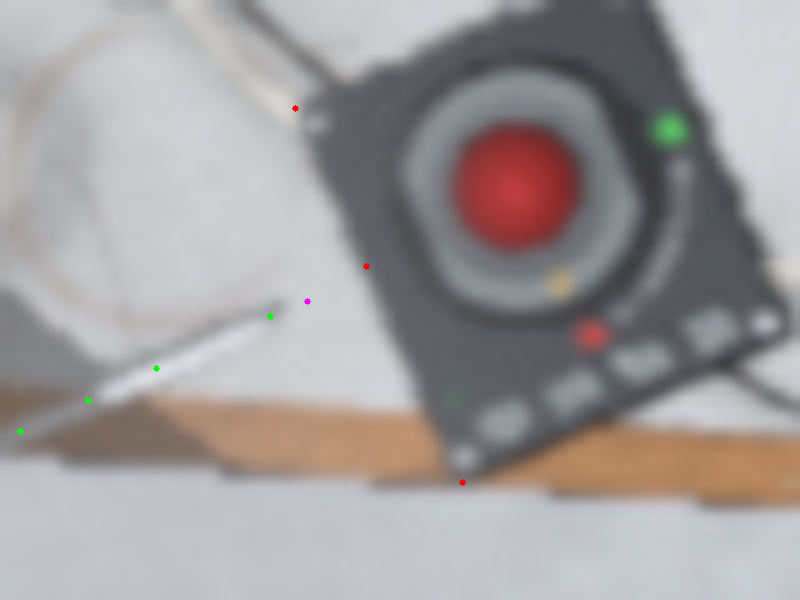

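```bash
python3 - <<'E'
from h import *
c=capture("top");u,v=230,200
f=lambda x,y,z:onz(c,((v+y/10-.5)/400,(u+x/10-.5)/640),z).round(4)
print("panel o",f(540,222,.042),"cup rim centre",f(521,188,.056),"ball",f(516,187,.07))
a,b,d=f(315,122,.042),f(462,455,.042),f(765,322,.042)
print(np.degrees(np.arctan2(*(a-b)[1::-1])),np.degrees(np.arctan2(*(b-d)[1::-1]))-90,np.linalg.norm(a-b),np.linalg.norm(b-d))
s=capture("side");print(proj(s,[.4786,.2005,.025]),[ (l["centre"][1]*640,l["centre"][0]*400,l["confidence"]) for l in landmark_of("bore_mouth",s)[:1]])
E
```

```text
panel o [0.4891 0.1544 0.042 ] cup rim centre [0.4973 0.1577 0.056 ] ball [0.4966 0.1574 0.07  ]
22.79891367617943 21.97343146854942 0.09600046874885557 0.08659012645792821
[[313.24326807 245.47720641]] [(313.408, 245.67999999999998, 0.51)]
```

```bash
python3 -m jog '[[[-0.08,0,0.02,0,0,0,1],[-0.18,0,0.02,0,0,0,1],[-0.24,0,0.02,0,0,0,1],[-0.24,0,0.02,0,0,0,1],[-0.24,0,0.02,0,0,0,1]]]';python3 - <<'E'
from h import *
c=capture("top");u,v=240,200
a=cv2.resize(c["img"][v:v+40,u:u+40,::-1],(400,400),interpolation=cv2.INTER_CUBIC)
c=capture("side");u,v=290,225
b=cv2.resize(c["img"][v:v+40,u:u+40,::-1],(400,400),interpolation=cv2.INTER_CUBIC)
cv2.imwrite("pics/b3.png",np.hstack([a,b]))
E
```

```text
time_s: 10.18
tool_pos: [0.4159, 0.3479, 0.0398]
tcp_rot: [0.552, 0.834, 0.0, -0.0]
force: [0.2, 0.1, -1.2]
grip_width: 0.287
grasp_force: 59.1
```

View pics/b3.png

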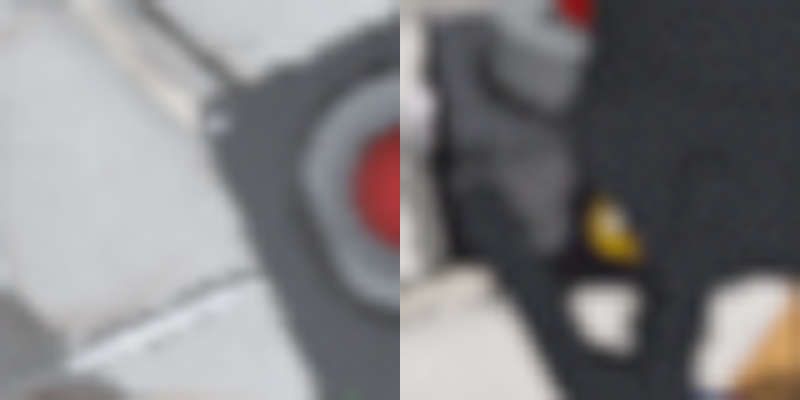

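The top view shows the tip at the panel edge around (255,275), in line with the bore. I'll advance slowly from here.

```bash
python3 -m jog '[[[-0.03,0,0,0,0,0,1],[-0.06,0,0,0,0,0,1],[-0.08,0,0,0,0,0,1],[-0.08,0,0,0,0,0,1]]]'; python3 -m jog '[[[-0.01,0,0,0,0,0,1],[-0.02,0,0,0,0,0,1],[-0.03,0,0,0,0,0,1],[-0.03,0,0,0,0,0,1]]]';python3 -m jog '[[[-0.01,0,0,0,0,0,1],[-0.02,0,0,0,0,0,1],[-0.03,0,0,0,0,0,1],[-0.03,0,0,0,0,0,1]]]'
```

```text
time_s: 10.78
tool_pos: [0.4193, 0.3401, 0.0397]
tcp_rot: [0.553, 0.834, 0.0, 0.0]
force: [-0.8, -0.9, -1.0]
grip_width: 0.284
grasp_force: 59.1
time_s: 11.28
tool_pos: [0.4204, 0.3374, 0.0397]
tcp_rot: [0.552, 0.834, 0.0, 0.0]
force: [0.5, 1.5, -1.6]
grip_width: 0.283
grasp_force: 59.1
time_s: 11.78
tool_pos: [0.4216, 0.3345, 0.0397]
tcp_rot: [0.552, 0.834, -0.0, 0.0]
force: [-0.9, 0.3, -1.3]
grip_width: 0.287
grasp_force: 59.1
```

```bash
for i in 1; do python3 -m jog '[[[-0.01,0,0,0,0,0,1],[-0.02,0,0,0,0,0,1]]]'; python3 -m jog '[[[-0.01,0,0,0,0,0,1],[-0.02,0,0,0,0,0,1]]]'; python3 -m jog '[[[-0.01,0,0,0,0,0,1],[-0.02,0,0,0,0,0,1]]]'; done | grep -E "pos|^force"
```

```text
tool_pos: [0.4222, 0.3331, 0.0397]
force: [-1.0, 3.3, 0.2]
tool_pos: [0.4223, 0.3329, 0.04]
force: [-4.1, 9.0, -0.5]
tool_pos: [0.4224, 0.3327, 0.0402]
force: [-7.4, 12.7, -1.3]
```

```bash
python3 -m jog '[[[0.1,0,0,0,0,0,1],[0.25,0,0,0,0,0,1],[0.45,0,0,0,0,0,1],[0.65,0,-0.1,0,0,0,1],[0.75,0,-0.3,0,0,0,1],[0.75,0,-0.4,0,0,0,1],[0.75,0,-0.4,0,0,0,1]]]'; python3 plan.py 0.585 0.365 0.07 -80.6 4
```

```text
time_s: 13.4
tool_pos: [0.395, 0.3987, 0.0805]
tcp_rot: [0.552, 0.834, 0.001, 0.0]
force: [-0.1, -0.4, -1.1]
grip_width: 0.287
grasp_force: 59.1
now [0.395  0.3987 0.0805] yaw 22.94 tilt 0.09 q [-0.95  0.36  0.09  1.83 -0.04  0.96 -0.44] F [-0.1 -0.4 -1.1] w 0.287 gf 59.05668874271214 t 13.4
[-0.263, 0.405, 0.026, 0.0, 0.0, 0.904]
[-0.06, 0.479, 0.026, 0.0, 0.0, 0.904]
[0.155, 0.457, 0.026, 0.0, 0.0, 0.904]
[0.339, 0.343, 0.026, 0.0, 0.0, 0.904]
```

```bash
python3 -m jog '[[[-0.09,0.135,0,0,0,0.3,1],[-0.18,0.27,0.01,0,0,0.6,1],[-0.263,0.405,0.02,0,0,0.904,1]]]' >/dev/null; python3 -m jog '[[[-0.02,0.16,0.01,0,0,0.3,1],[-0.04,0.32,0.02,0,0,0.6,1],[-0.06,0.479,0.026,0,0,0.904,1],[-0.06,0.479,0.026,0,0,0.904,1]]]';python3 - <<'E'
from h import *
c=capture("side");u,v=280,200
b=cv2.resize(c["img"][v:v+60,u:u+80,::-1],(800,600),interpolation=cv2.INTER_CUBIC)
cv2.imwrite("pics/b4.png",b)
l=landmark_of("catch_face",c);print(l and (l[0]["centre"],l[0]["confidence"]))
for k in(5,12): print((proj(c,[.478+.386*k*1e-3,.2017-.9225*k*1e-3,.025])-[u,v]+.5)*10)
E
python3 plan.py 0.585 0.365 0.07 -80.6 2
```

```text
time_s: 14.28
tool_pos: [0.4905, 0.38, 0.0743]
tcp_rot: [0.861, 0.508, -0.0, 0.001]
force: [-1.1, 0.5, -1.4]
grip_width: 0.284
grasp_force: 59.1
[]
[[335.69349647 453.43967853]]
[[331.72052847 441.46284162]]
now [0.489  0.3812 0.0745] yaw -28.66 tilt 0.07 q [-0.95  0.49  0.28  1.68 -0.15  1.   -1.12] F [-0.6  0.4 -0.8] w 0.283 gf 59.06860050978139 t 14.38
[0.159, 0.46, 0.023, 0.0, 0.0, 0.906]
[0.345, 0.344, 0.023, 0.0, 0.0, 0.906]
```

View pics/b4.png

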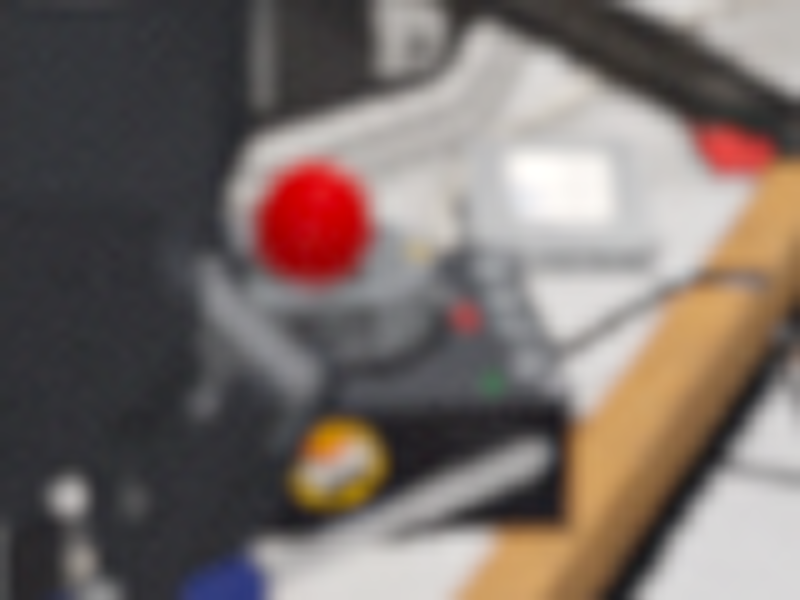

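```bash
python3 -m jog '[[[0.053,0.153,0.008,0,0,0.302,1],[0.106,0.307,0.015,0,0,0.604,1],[0.159,0.46,0.023,0,0,0.906,1]]]' >/dev/null; python3 -m jog '[[[0.115,0.115,0.008,0,0,0.302,1],[0.23,0.23,0.015,0,0,0.604,1],[0.345,0.344,0.023,0,0,0.906,1],[0.345,0.344,0.023,0,0,0.906,1]]]';python3 - <<'E'
from h import *
a=cv2.imread("pics/side0.png");c=capture("side");b=c["img"][:,:,::-1];cv2.imwrite("pics/side1.png",b)
f=lambda i:cv2.resize(i[234:258,301:325],(400,400),interpolation=cv2.INTER_CUBIC)
cv2.imwrite("pics/b5.png",np.hstack([f(a),f(b)]))
E
python3 plan.py 0.585 0.365 0.03 -80.6 1
```

```text
time_s: 15.25
tool_pos: [0.5856, 0.3645, 0.0701]
tcp_rot: [0.997, 0.082, -0.0, 0.0]
force: [-0.2, 0.0, -0.9]
grip_width: 0.29
grasp_force: 59.1
now [0.585  0.3651 0.0701] yaw -80.5 tilt 0.05 q [-0.95  0.66  0.47  1.48 -0.32  1.08 -1.82] F [-0.6  0.3 -0.7] w 0.289 gf 59.07772808801383 t 15.3
[0.0, 0.001, 0.401, 0.0, 0.0, 0.004]
```

View pics/b5.png

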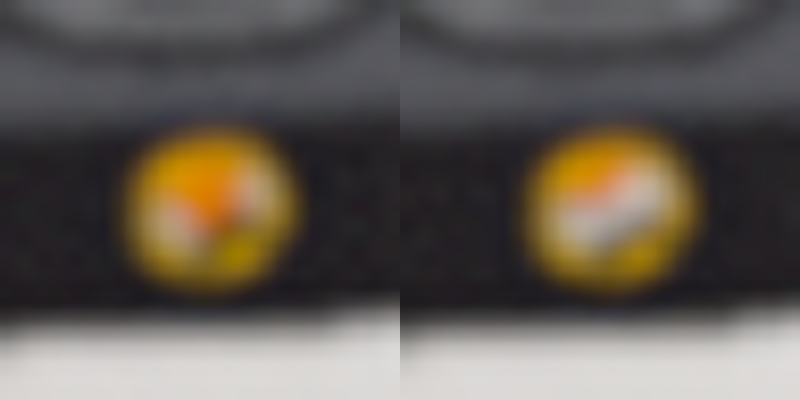

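The button has receded: its lower edge moved from row 225 to row 200, which matches fully in. I'll lay the screwdriver down.

```bash
python3 -m jog '[[[0,0,0.1,0,0,0,1],[0,0,0.25,0,0,0,1],[0,0,0.36,0,0,0,1],[0,0,0.39,0,0,0,1],[0,0,0.405,0,0,0,1],[0,0,0.405,0,0,0,1]]]' && python3 -m jog '[[[0,0,0,0,0,0,0.6],[0,0,0,0,0,0,0.4],[0,0,0,0,0,0,0.2],[0,0,0,0,0,0,0],[0,0,0,0,0,0,0],[0,0,0,0,0,0,0]]]'&& python3 -m jog '[[[0,0,-0.1,0,0,0,0],[0,0,-0.4,0,0,0,0],[0,0,-0.7,0,0,0,0],[0,0,-1,0,0,0,0],[0,0,-1,0,0,0,0]]]'; python3 plan.py 0.497 0.1575 0.145 -67.2 2;python3 - <<'E'
from h import *
c=capture("top");cv2.imwrite("pics/full.png",c["img"][:,:,::-1])
c2=capture("side")
for t in["driver_tip","screwdriver","driver_handle"]: print(t,onz(c,landmark_of(t,c)[0]["centre"],.014 if t!="screwdriver" else 0),onz(c2,landmark_of(t,c2)[0]["centre"],.014 if t!="screwdriver" else 0))
E
```

```text
time_s: 16.05
tool_pos: [0.5858, 0.3651, 0.0303]
tcp_rot: [0.997, 0.081, 0.0, -0.0]
force: [-0.6, 0.9, -0.8]
grip_width: 0.284
grasp_force: 59.1
time_s: 16.8
tool_pos: [0.5856, 0.365, 0.03]
tcp_rot: [0.997, 0.081, 0.0, -0.0]
force: [-0.3, 0.2, -0.2]
grip_width: 0.999
grasp_force: 0.0
time_s: 17.42
tool_pos: [0.5871, 0.3656, 0.1337]
tcp_rot: [0.997, 0.08, 0.002, -0.001]
force: [0.3, 0.2, -0.0]
grip_width: 0.998
grasp_force: 0.0
now [0.5871 0.3656 0.1337] yaw -80.77 tilt 0.31 q [-0.96  0.6   0.49  1.43 -0.29  1.18 -1.84] F [ 0.3  0.2 -0. ] w 0.998 gf 0.0 t 17.43
[-0.612, 0.955, -0.056, 0.0, 0.0, -0.237]
[-0.72, 0.876, -0.056, 0.0, 0.0, -0.237]
driver_tip [0.43696156 0.34096822 0.014     ] [0.42488729 0.3596693  0.014     ]
screwdriver [0.5456902  0.35216231 0.        ] [0.53865479 0.34807175 0.        ]
driver_handle [0.58357536 0.36025908 0.014     ] [0.58901645 0.36600523 0.014     ]
```

```bash
python3 -m jog '[[[-0.1,0.16,-0.03,0,0,-0.06,0],[-0.3,0.48,-0.056,0,0,-0.12,0],[-0.5,0.78,-0.056,0,0,-0.2,0],[-0.612,0.955,-0.056,0,0,-0.237,0],[-0.612,0.955,-0.056,0,0,-0.237,0]]]' >/dev/null; python3 -m jog '[[[-0.2,0.24,-0.02,0,0,-0.08,0],[-0.4,0.48,-0.04,0,0,-0.16,0],[-0.6,0.72,-0.056,0,0,-0.237,0],[-0.72,0.876,-0.056,0,0,-0.237,0],[-0.72,0.876,-0.056,0,0,-0.237,0],[-0.72,0.876,-0.056,0,0,-0.237,0]]]'; python3 plan.py 0.497 0.1575 0.075 -67.3 1; python3 - <<'E'
from h import *
c=capture("side")
for t in["seat","ball","cup"]:
    l=landmark_of(t,c); print(t,l and (l[0]["centre"][1]*640,l[0]["centre"][0]*400,l[0]["confidence"]))
print(proj(c,[[.497,.1575,.070],[.497,.1575,.042]]))
m=regions_of("ball",c)[0]["mask"]; ys,xs=np.nonzero(m); print("ball mask",xs.min(),xs.max(),ys.min(),ys.max())
E
```

```text
time_s: 19.2
tool_pos: [0.4959, 0.1582, 0.1412]
tcp_rot: [0.98, 0.198, 0.0, -0.0]
force: [0.2, 1.1, 0.2]
grip_width: 1.0
grasp_force: 0.0
now [0.4959 0.1582 0.1412] yaw -67.14 tilt 0.03 q [-0.88  0.21  0.54  1.9  -0.13  1.06 -1.46] F [0.2 1.1 0.2] w 1.0 gf 0.0 t 19.2
[0.007, 0.011, 0.662, 0.0, 0.0, 0.006]
seat (318.976, 279.59999999999997, 0.68)
ball (314.688, 218.67999999999998, 0.62)
cup (312.12800000000004, 232.08, 0.7)
[[310.89371847 221.70138958]
 [310.65524648 231.69093586]]Traceback (most recent call last):
  File "<stdin>", line 6, in <module>
IndexError: list index out of range
```

```bash
python3 -m jog '[[[0.007,0.011,0.1,0,0,0.006,0],[0.007,0.011,0.3,0,0,0.006,0],[0.007,0.011,0.5,0,0,0.006,0],[0.007,0.011,0.6,0,0,0.006,0],[0.007,0.011,0.65,0,0,0.006,0],[0.007,0.011,0.66,0,0,0.006,0],[0.007,0.011,0.66,0,0,0.006,0]]]'; python3 -m jog '[[[0,0,0,0,0,0,0.1],[0,0,0,0,0,0,0.18],[0,0,0,0,0,0,0.24],[0,0,0,0,0,0,0.27],[0,0,0,0,0,0,0.29],[0,0,0,0,0,0,0.29]]]' 20; python3 shot.py side c1 0.497 0.1575 0.07 80
```

```text
time_s: 20.32
tool_pos: [0.4969, 0.1562, 0.0756]
tcp_rot: [0.981, 0.196, 0.0, -0.0]
force: [-0.6, 0.1, 0.4]
grip_width: 0.997
grasp_force: 0.0
time_s: 21.08
tool_pos: [0.4966, 0.1561, 0.0752]
tcp_rot: [0.981, 0.196, 0.0, -0.0]
force: [0.2, 0.1, -0.0]
grip_width: 0.715
grasp_force: 0.0
origin px 270 191 scale 10.0
```

View pics/c1.png

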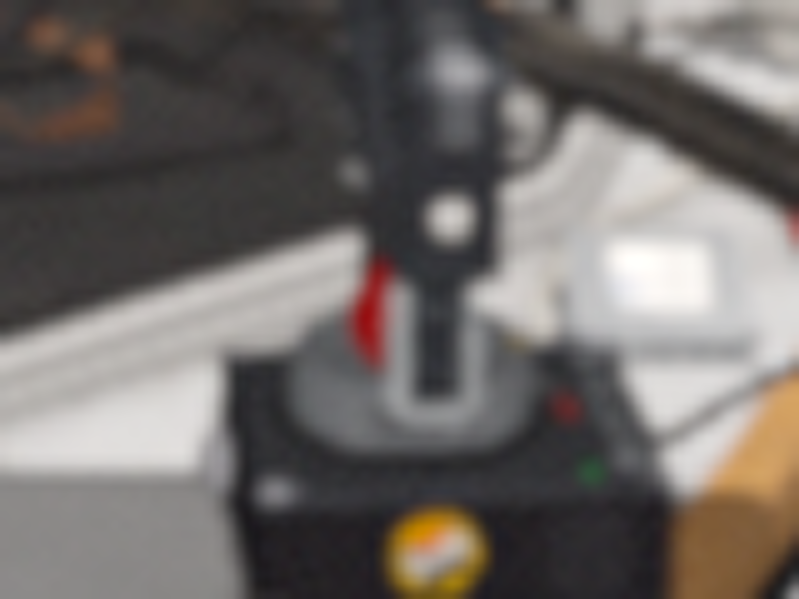

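```bash
python3 - <<'E'
from h import *
c=capture("side")
yp=np.array([-.386,.9225,0]);t=np.array([.497,.1575,0]);o=np.array(ctrl.observe()["tool_pos"])*[1,1,0]
for z in(.047,.052,.057): print(z,((proj(c,[t+yp*.038+[0,0,z],o+yp*.038+[0,0,z]])-[270,191]+.5)*10).round().tolist())
for z in(.045,.062): print(z,((proj(c,[t+yp*.027+[0,0,z]])-[270,191]+.5)*10).round().tolist())
d=capture("top");m=regions_of("cup",d)
print(ctrl.observe()["tool_pos"]-t, [x["centre"] for x in m[:1]])
E
```

```text
0.047 [[433.0, 455.0], [436.0, 453.0]]
0.052 [[433.0, 437.0], [436.0, 435.0]]
0.057 [[434.0, 419.0], [437.0, 417.0]]
0.045 [[427.0, 444.0]]
0.062 [[428.0, 383.0]]
[-0.00035968 -0.00142991  0.07521565] [[0.5692, 0.5492]]
```

```bash
python3 -m jog '[[[0.009,-0.012,0.02,0,0,0,0.29],[0.009,-0.012,0.04,0,0,0,0.29],[0.009,-0.012,0.04,0,0,0,0.29]]]'; python3 -m jog '[[[0,0,0,0,0,0,0.32],[0,0,0,0,0,0,0.34],[0,0,0,0,0,0,0.36],[0,0,0,0,0,0,0.38],[0,0,0,0,0,0,0.42],[0,0,0,0,0,0,0.5],[0,0,0,0,0,0,0.6],[0,0,0,0,0,0,0.6]]]' 25;  python3 -m jog '[[[0,0,0,0,0,0,1],[0,0,0,0,0,0,1],[0,0,0,0,0,0,1]]]' 45; python3 plan.py
```

```text
time_s: 21.65
tool_pos: [0.4969, 0.1575, 0.071]
tcp_rot: [0.981, 0.196, -0.0, 0.0]
force: [-0.3, 0.4, 0.1]
grip_width: 0.711
grasp_force: 0.0
time_s: 22.65
tool_pos: [0.4971, 0.1576, 0.0713]
tcp_rot: [0.981, 0.196, 0.0, -0.0]
force: [-1.6, -0.1, 4.0]
grip_width: 0.63
grasp_force: 25.8
time_s: 23.02
tool_pos: [0.4971, 0.1575, 0.0714]
tcp_rot: [0.981, 0.196, 0.0, -0.0]
force: [-0.7, -0.3, 4.9]
grip_width: 0.616
grasp_force: 46.0
now [0.4971 0.1575 0.0714] yaw -67.35 tilt 0.02 q [-0.85  0.32  0.52  1.95 -0.2   0.92 -1.4 ] F [-0.7 -0.3  4.9] w 0.616 gf 46.049321990931276 t 23.02
```

```bash
python3 -m jog '[[[0,0,-0.005,0,0,-0.05,1],[0,0,-0.005,0,0,-0.15,1],[0,0,-0.005,0,0,-0.3,1],[0,0,-0.005,0,0,-0.45,1],[0,0,-0.005,0,0,-0.6,1],[0,0,-0.005,0,0,-0.72,1],[0,0,-0.005,0,0,-0.785,1],[0,0,-0.005,0,0,-0.785,1]]]'; python3 plan.py;  python3 -c 'from h import *;print(ctrl.observe()["ft_torque"])'
```

```text
time_s: 24.02
tool_pos: [0.497, 0.1575, 0.0716]
tcp_rot: [0.923, 0.384, 0.0, -0.0]
force: [0.3, 0.1, 1.4]
grip_width: 0.62
grasp_force: 46.9
now [0.497  0.1575 0.0716] yaw -44.86 tilt 0.0 q [-0.79  0.31  0.45  1.95 -0.17  0.92 -1.04] F [0.3 0.1 1.4] w 0.62 gf 46.85936834763197 t 24.02
[-0.04130732  0.01103024  0.06482568]
```

Turning freely with no binding. I'll do the rest of the quarter turn.

```bash
python3 -m jog '[[[0,0,0,0,0,-0.05,1],[0,0,0,0,0,-0.15,1],[0,0,0,0,0,-0.3,1],[0,0,0,0,0,-0.45,1],[0,0,0,0,0,-0.6,1],[0,0,0,0,0,-0.72,1],[0,0,0,0,0,-0.785,1],[0,0,0,0,0,-0.785,1]]]' | grep ^force; python3 -m jog '[[[0,0,0,0,0,-0.05,1],[0,0,0,0,0,-0.15,1],[0,0,0,0,0,-0.3,1],[0,0,0,0,0,-0.45,1],[0,0,0,0,0,-0.6,1],[0,0,0,0,0,-0.72,1],[0,0,0,0,0,-0.785,1],[0,0,0,0,0,-0.785,1]]]'| grep ^force; python3 -m jog '[[[0,0,0,0,0,-0.05,1],[0,0,0,0,0,-0.15,1],[0,0,0,0,0,-0.3,1],[0,0,0,0,0,-0.45,1],[0,0,0,0,0,-0.6,1],[0,0,0,0,0,-0.72,1],[0,0,0,0,0,-0.785,1],[0,0,0,0,0,-0.785,1]]]'| grep ^force; python3 plan.py;  python3 -c 'from h import *;print(ctrl.observe()["ft_torque"])'; python3 shot.py side c2 0.497 0.1575 0.07 80
```

```text
force: [-0.0, -0.0, 0.5]
force: [-0.5, 0.3, 0.5]
force: [0.5, 0.0, 0.3]
now [0.497  0.1575 0.0717] yaw 22.59 tilt 0.01 q [-0.62  0.3   0.26  1.94 -0.09  0.91  0.08] F [0.5 0.  0.3] w 0.618 gf 46.917069404726135 t 27.02
[ 0.02115141 -0.00710644  0.01758868]
origin px 270 191 scale 10.0
```

View pics/c2.png

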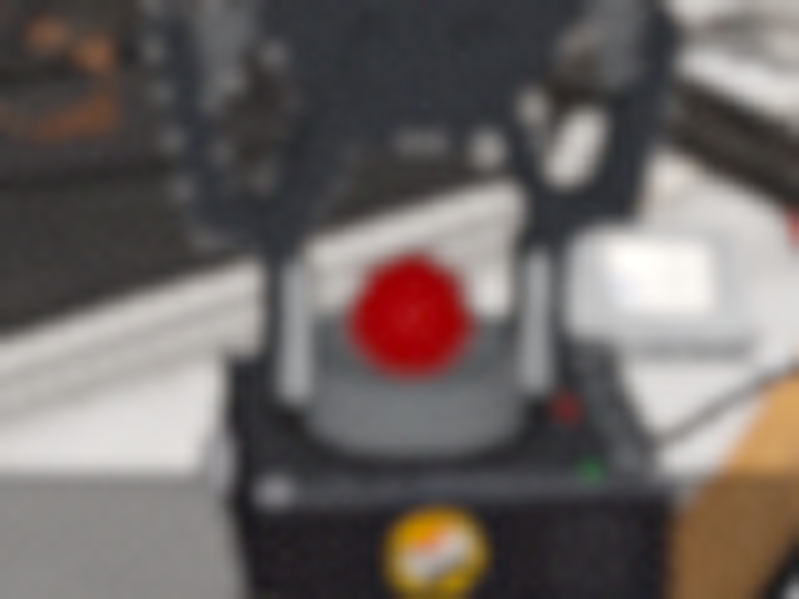

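The ball is centred at (412,315) between the fingers, and the cup is turned. I'll lift it smoothly.

```bash
python3 -m jog '[[[0,0,-0.01,0,0,0,1],[0,0,-0.03,0,0,0,1],[0,0,-0.07,0,0,0,1],[0,0,-0.12,0,0,0,1],[0,0,-0.18,0,0,0,1],[0,0,-0.24,0,0,0,1],[0,0,-0.3,0,0,0,1],[0,0,-0.36,0,0,0,1],[0,0,-0.41,0,0,0,1],[0,0,-0.45,0,0,0,1],[0,0,-0.48,0,0,0,1],[0,0,-0.49,0,0,0,1]]]'; python3 -m jog '[[[0,0,-0.02,0,0,0,1],[0,0,-0.06,0,0,0,1],[0,0,-0.12,0,0,0,1],[0,0,-0.19,0,0,0,1],[0,0,-0.27,0,0,0,1],[0,0,-0.35,0,0,0,1],[0,0,-0.43,0,0,0,1],[0,0,-0.5,0,0,0,1],[0,0,-0.58,0,0,0,1],[0,0,-0.64,0,0,0,1],[0,0,-0.68,0,0,0,1],[0,0,-0.7,0,0,0,1]]]';  python3 -m jog '[[[0,0,0,0,0,0,1],[0,0,0,0,0,0,1],[0,0,0,0,0,0,1]]]'; python3 plan.py 0.497 0.1575 0.191 22.7 1; python3 shot.py side c3 0.497 0.1575 0.13 100
```

```text
time_s: 28.58
tool_pos: [0.497, 0.1576, 0.1209]
tcp_rot: [0.555, 0.832, 0.0, 0.0]
force: [0.1, 0.8, -1.7]
grip_width: 0.617
grasp_force: 47.1
time_s: 30.08
tool_pos: [0.497, 0.1575, 0.1909]
tcp_rot: [0.555, 0.832, 0.0, -0.0]
force: [0.4, 0.1, -1.6]
grip_width: 0.617
grasp_force: 47.1
time_s: 30.45
tool_pos: [0.4969, 0.1575, 0.1905]
tcp_rot: [0.555, 0.832, -0.0, -0.0]
force: [-0.2, 0.2, -1.3]
grip_width: 0.62
grasp_force: 47.1
now [0.4969 0.1575 0.1905] yaw 22.61 tilt 0.02 q [-0.64  0.15  0.27  1.83 -0.04  1.16  0.04] F [-0.2  0.2 -1.3] w 0.62 gf 47.11722712831033 t 30.45
[-0.0, 0.001, -0.005, 0.0, 0.0, -0.003]
origin px 261 162 scale 8.0
```

View pics/c3.png

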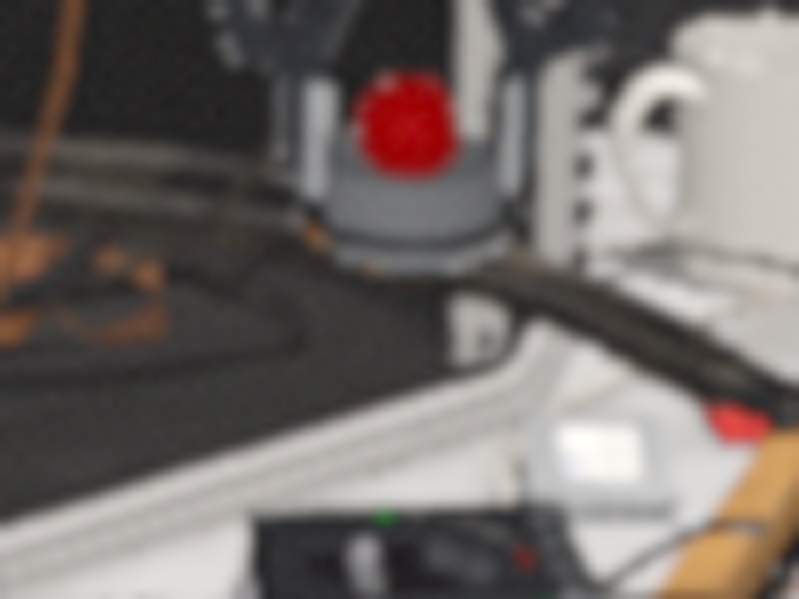

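The cup is held level about 12 cm above the mount, with the ball centred at (408,125). I'm handing in the job.

```bash
python3 -c 'from cell import ctrl;print(ctrl.finish_job())'
```

```text
the job is handed in; nothing more can be done
None
```

The job is handed in at about 30 s: catch pressed fully in, screwdriver laid flat close to where it started, and the cup quarter-turned and held level and still about 12 cm above the mount with the ball centred.

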